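# Ready the egg stall's scale for brown eggs

## Robot

A 6-joint arm with a two-finger parallel gripper is mounted at the origin on the work surface. World frame = base frame: x ahead of the robot, y to its left, z up, the work surface at z = 0. Lengths are in m, angles in rad, forces in N, time in s.
With the tool pointing down it reaches from about 0.35 to 0.85 m from the base axis. Payload 8.1 kg.
Tool frame: the origin (TCP) lies on the centre line of the jaws, within the pads' length; the fingertips stand 11 mm ahead of it and the grasp point (between the pads) lies 8 mm behind it (env.finger_overhang is the distance from the TCP to the fingertips, in m); z points along the fingers, y is the line along which they close (so a half turn about z gives the same grasp; the last joint's range is limited). The gripper opens to 93 mm and grips with 3 to 60 N. Pads are 15 mm wide; open, the fingers measure 128 mm over their backs; the gripper's body (75 mm by 188 mm) begins 65 mm behind the grasp point.
Start: joints at [-1.34, 0.13, 1.488, -0, 1.523, -0.085], TCP at [0.186, -0.57, 0.23] pointing down, gripper open.
Joint ranges: [-2.96, 2.96], [-0.89, 2.26], [0.02, 2.5], [-1.34, 4.48], [0, 2.73], [-2.66, 2.66]. Speed limits (rad/s): [2.39, 2.39, 2.79, 3.14, 3.14, 3.14].

## Interface

Orientations are given as a rotation vector (axis times angle).
In Python, from station import env gives the robot as it stands.
- The arm moves only by the shell command python3 -m pendant 'ROWS'. ROWS is JSON, a list of rows, each an object with "delta_pos": the shift along the tool's x, y, z in units of 40 mm (1.0 is 40 mm), a list of three; "yaw": the turn about the tool's z in units of 5 degrees (1.0 is 5 degrees); "fingers": the gripper's target within -1 to 1 (fully open at 1, half-way at 0, shut at -1). A call has 1 to 5 rows; each row shifts and turns the commanded pose from where the row before left it, along the tool's axes as they then stand; what a row does not reach is not made up. A row lasts 1/12 s, in which the tool goes at most 41.7 mm and 7.16 degrees, less where a joint would pass 70% of its speed; a pose out of reach is approached as far as the arm can. A call is refused whole if a number of a shift passes 1 or a number of a turn 1, either way. A call with a gripper value outside its range is refused whole. The fingers move at their own pace and stop on an object; the grip force is fixed at half the most. Time passes only in rows, so rows that do not move let the fingers close. It gives the time, the measured TCP pose, the force, the opening and the grip force at its end, in the units of the state.
- env.get_state(): the state, without advancing time (a new reading comes with each control period).
- env.snapshot(name): name is "scene" or "top"; returns a dict with "color" (400x640x3 uint8, red, green, blue), "z_map" (400x640 float32, m along the optical axis (not along the pixel's ray), 0 where there is no reading), "vfov" (degrees; the focal length in pixels is half the picture's height over the tangent of half this angle, whatever the lens; pixels are square), "cx", "cy" (the principal point, pixels), "dist_coeffs" ([k1, k2, p1, p2, k3] as OpenCV has them; the pictures are not rectified), "view" (4x4, takes a point from world to camera coordinates). Camera axes: x right, y down, z forward; pixel columns grow to the right and rows downward; lengths in m; the calibration is good to about 2 mm. A picture is of the moment at which its call begins.
- env.hand_in(): hands the job in; it is judged then, once.
Trained networks look in a picture, given as the dict that the camera call returned (one of the last four; its "shot" number tells which), for a name from the list of things; names that differ only in an ending like _2 or _b are one class to them, and where a whole thing is asked for, a point or a joint stands for the part that bears it (a point fixed in the world has none). Each returns a list of dicts, best first, with "conf" (0 to 1); they miss things now and then, are a little off and sometimes report something else, mostly with a low value. They report only what shows in the picture. A call takes as long as a camera call.
- env.boxes_of(query, picture): "pixel" ([column, row] in pixels, amid what is visible of it).
- env.silhouettes(query, picture): "mask" (400x640 bool, what is visible of it) and "pixel" ([column, row] in pixels, amid what is visible of it).
The state is a dict: "time_s": time; "qpos": joint angles; "qvel": joint speeds; "joint_efforts": joint torques, N m; "tool_pos": TCP position; "eef_rot": TCP orientation; "wrist_force": force on the tool from outside, world axes, zero at the start; "ft_torque": the same for the moment, N m; "opening": finger opening in m; "grip_force": force on a finger pad.
Only numpy, scipy, OpenCV 4.12 (cv2) and the standard library are available. Lean on these libraries where they do the work, as an engineer would, in place of code of your own. Each camera call takes 0.05 s, during which the arm holds its last target. There are 200 camera calls.

## Task

Get the stall's scale ready to weigh brown eggs into the empty basket that already stands on its pan: press the round red power button in so that it stays down, then tap the yellow tare key, then tap the brown price key. Press each one down lightly with the fingertips, letting the tare key come up before you go on; leave the other two price keys alone, keep off the pan, and do not shift or lift the basket or the eggs beside the scale.

Things in the scene. Friction and masses are not known exactly. Their poses are not given: they have to be found in the camera images.
- scale: white shop scale fixed on the table, 330 mm deep (x) by 340 mm wide (y); origin at the centre of its underside, on the table; x points from the keypad to the pan, so the dark keypad strip lies along its -x side, towards the robot; z up. The keypad surface is 70 mm above the table; the raised keys stand in one row along y, 126 mm from the origin towards -x. Flat printed number keys and the displays on the keypad are flush and do nothing.
- pan: steel weighing pan of the scale, 205 x 300 mm, floor 97 mm and rim 105 mm above the table; it begins 86 mm beyond the centre line of the row of keys. Origin 3 mm under its floor, in the middle. Not to be touched.
- power_top (a point): round red power button, 23 mm across, at one end of the row (y = -132 mm in the scale's frame). This point is the middle of its flat top, 12 mm above the keypad while off; z up.
- power (a joint): travel of the power button, m: 0 = off (standing out), 0.009 = pressed fully in (on). Pushing it takes 3.5 N at the top and grows evenly to 6.8 N at the bottom stop; it stays where it is left. It counts as on beyond 0.003.
- tare_top (a point): square yellow tare key next to the power button (y = -86 mm in the scale's frame), cap 24 x 24 mm. This point is the middle of the flat top of the cap, 9 mm above the keypad; z up. It sinks with the cap.
- tare (a joint): travel of the tare key, m: 0 = up, 0.007 = fully down. A spring returns it: 1.5 N starts it, 5.4 N holds it half-way down and 9.2 N fully down. It counts as pressed beyond 0.0025.
- key_brown_top (a point): square brown price key (preset for brown eggs), cap 24 x 24 mm. This point is the middle of the flat top of the cap, 9 mm above the keypad; z up. It sinks with the cap. The three price keys sit side by side in the keypad row, in an order that differs from start to start, 44 mm from centre to centre.
- key_brown (a joint): travel of the brown price key, m: 0 = up, 0.007 = fully down; same spring as the tare key; pressed beyond 0.0025.
- key_cream_top (a point): square cream price key (preset for cream eggs), cap 24 x 24 mm. This point is the middle of the flat top of the cap, 9 mm above the keypad; z up. It sinks with the cap. The three price keys sit side by side in the keypad row, in an order that differs from start to start, 44 mm from centre to centre.
- key_cream (a joint): travel of the cream price key, m; as for the brown one. Not to be pressed.
- key_blue_top (a point): square pale blue price key (preset for blue duck eggs), cap 24 x 24 mm. This point is the middle of the flat top of the cap, 9 mm above the keypad; z up. It sinks with the cap. The three price keys sit side by side in the keypad row, in an order that differs from start to start, 44 mm from centre to centre.
- key_blue (a joint): travel of the pale blue price key, m; as for the brown one. Not to be pressed.
- basket: empty white slatted plastic basket, loose on the pan, 160 mm (x) by 200 mm (y), 60 mm high; origin at the centre of its underside. Its near side is at least 90 mm from the centre line of the row of keys.
- egg_tray: yellow pulp tray, 152 x 104 mm, 26 mm high, fixed on the table to one side of the scale, with three loose eggs standing in it up to 73 mm above the table; origin at the centre of its underside.
- egg_brown_center (a point): loose brown egg in the pulp tray, 43 mm across, 56 mm tall; this point is its centre.
- egg_cream_center (a point): loose cream egg in the pulp tray, same size; this point is its centre.
- egg_blue_center (a point): loose pale blue egg in the pulp tray, same size; this point is its centre.
- quail_basket: green basket of small quail eggs, 150 x 110 mm, 65 mm high with its eggs, fixed on the table on the other side of the scale; origin at the centre of its underside.

How it is judged:
On the way, in this order (a step that is already met when the one before it is completed fails the run):
1. the power button is pressed in (value of joint power above 0.003 m), for 0.05 s.
2. then the tare key is pressed, with the power on (value of joint tare above 0.0025 m and value of joint power above 0.003 m and value of joint key_brown below 0.001 m), for 0.05 s.
3. then, with the tare key up again, the brown price key is pressed (value of joint key_brown above 0.0025 m and value of joint power above 0.003 m and value of joint tare below 0.001 m), for 0.05 s.
At the end, for the whole second after the job is handed in: The power button is in (more than 3 of its 9 mm), the tare key and all price keys are up again (within 1 mm), the basket is at rest within 12 mm of where it stood and the three eggs are within 15 mm of where they stood (value of joint power above 0.003 m and value of joint each of tare, key_brown, key_cream, key_blue below 0.001 m and distance of basket from where it was at the start of the episode below 0.012 m and linear speed of basket below 0.02 m/s and distance of each of egg_brown_center, egg_cream_center, egg_blue_center from where it was at the start of the episode below 0.015 m); the robot touches nothing.
It fails at once if a key is pressed (more than 2 mm) while the scale is still off (value of joint power below 0.003 m and value of joint any of tare, key_brown above 0.002 m).
It fails at once if the cream or the pale blue price key is pressed (more than 2 mm), or tare and brown are down together (value of joint any of key_cream, key_blue above 0.002 m or value of joint each of tare, key_brown above 0.002 m).
It fails at once if a button, a key or the scale is pressed hard (over 30 N) (contact force between any of the fingers, the arm and scale above 30 N or contact force between any of the fingers, the arm and key_brown above 30 N or contact force between any of the fingers, the arm and key_cream above 30 N or contact force between any of the fingers, the arm and key_blue above 30 N).
It fails at once if the robot leans on the weighing pan (over 2 N) (contact force between any of the fingers, the arm and pan above 2 N).
It fails at once if the basket (over 12 mm) or an egg (over 15 mm) is shifted or lifted (distance of basket from where it was at the start of the episode above 0.012 m or distance of any of egg_brown_center, egg_cream_center, egg_blue_center from where it was at the start of the episode above 0.015 m).
It also fails if it takes over 38 s, if anything falls off the work surface, if the arm or the gripper's body presses on something with over 40 N, if the wrist force passes 120 N, or if a joint passes its speed limit or range.

## Working session

There is one attempt and no reset: what is moved stays moved. The work goes in short steps, Python scripts to look and compute and a shell command to move; the robot and the scene stay as the last step left them, time stands still between calls to the robot, and variables do not carry over. Pictures are saved under pics/ and viewed, at most 10 in all, crops included, and the job is handed in when it is done.

```bash
mkdir -p pics
cat > h.py <<'E'
import numpy as np, cv2
from station import env
def K(p):
    f=200/np.tan(np.radians(p["vfov"])/2); return np.array([[f,0,p["cx"]],[0,f,p["cy"]],[0,0,1.]])
def ray(p,px):
    n=cv2.undistortPoints(np.array([[px]],float),K(p),np.array(p["dist_coeffs"],float)).ravel()
    V=np.array(p["view"]); R,t=V[:3,:3],V[:3,3]
    return -R.T@t, R.T@np.array([n[0],n[1],1.]), 
def at_z(p,px,z):
    o,d=ray(p,px); return o+d*(z-o[2])/d[2]
def at_depth(p,px):
    o,d=ray(p,px); z=p["z_map"][int(px[1])-1:int(px[1])+2,int(px[0])-1:int(px[0])+2]; return o+d*np.median(z)
E
python3 - <<'E'
from h import *
for n in ("top","scene"):
    p=env.snapshot(n); cv2.imwrite(f"pics/{n}0.png",p["color"][:,:,::-1])
    for q,z in (("power_top",.082),("tare_top",.079),("key_brown_top",.079),("key_cream_top",.079),("key_blue_top",.079),("basket",.15),("egg_tray",.03),("scale",.07)):
        for r in env.silhouettes(q,p)[:2]:
            m=r["mask"]; c=np.argwhere(m).mean(0)[::-1]
            print(n,q,round(r["conf"],2),np.round(r["pixel"]),m.sum(),np.round(c,1),np.round(at_z(p,c,z),4),np.round(at_depth(p,c),4))
s=env.get_state(); print(s["tool_pos"],s["eef_rot"],s["opening"],s["time_s"])
E
```

```text
top power_top 0.42 [422. 201.] 92 [423.2 202.6] [ 0.5622 -0.2099  0.082 ] [ 0.5623 -0.21    0.0818]
top power_top 0.21 [363. 206.] 90 [361.1 211.1] [ 0.5447 -0.0741  0.082 ] [ 0.5452 -0.0745  0.0787]
top key_cream_top 0.54 [379. 208.] 124 [380.6 208.5] [ 0.5504 -0.1171  0.079 ] [ 0.5503 -0.117   0.0795]
top key_blue_top 0.51 [361. 210.] 119 [360.9 211. ] [ 0.5454 -0.0739  0.079 ] [ 0.5454 -0.074   0.0787]
top basket 0.85 [363. 121.] 7620 [362.1 122.8] [ 0.7222 -0.075   0.15  ] [ 0.7407 -0.0799  0.1005]
top egg_tray 0.86 [247. 228.] 1583 [246.7 230. ] [0.5105 0.1854 0.03  ] [0.5108 0.1861 0.0265]
top scale 0.61 [344. 182.] 13800 [351.2 175.3] [ 0.6278 -0.0551  0.07  ] [ 0.6285 -0.0553  0.067 ]
scene power_top 0.5 [269. 138.] 59 [271.6 141. ] [ 0.5677 -0.2053  0.082 ] [ 0.5668 -0.2069  0.0803]
scene key_brown_top 0.42 [319. 182.] 105 [321.7 181.8] [ 0.5445 -0.0258  0.079 ] [ 0.5429 -0.0281  0.0757]
scene key_cream_top 0.58 [295. 159.] 83 [297.  161.6] [ 0.5546 -0.1124  0.079 ] [ 0.5542 -0.1132  0.078 ]
scene key_cream_top 0.37 [324. 182.] 85 [321.9 181.4] [ 0.5436 -0.0265  0.079 ] [ 0.5422 -0.0285  0.0763]
scene basket 0.59 [238. 191.] 7606 [238.3 193.6] [ 0.7369 -0.0479  0.15  ] [ 0.7223 -0.0894  0.1001]
scene egg_tray 0.91 [388. 263.] 2059 [391.5 260.5] [0.5295 0.2057 0.03  ] [0.5266 0.2034 0.0242]
scene egg_tray 0.27 [314. 174.] 92 [308.6 171.4] [ 0.5258 -0.1084  0.03  ] [ 0.5497 -0.0712  0.0774]
scene scale 0.81 [284. 226.] 12799 [278.7 222.8] [0.6831 0.0091 0.07  ] [0.6918 0.0267 0.0962]
[ 0.18638221 -0.570332    0.22967475] [3.10246558e+00 4.93964036e-01 1.32880744e-06] 0.09315232516407032 0.9
```

Run:
```python
import cv2
a=cv2.imread("pics/top0.png")[80:260,200:460]
cv2.imwrite("pics/topc.png",cv2.resize(a,None,fx=3,fy=3,interpolation=cv2.INTER_CUBIC))
```

```text
(no output)
```

View pics/topc.png

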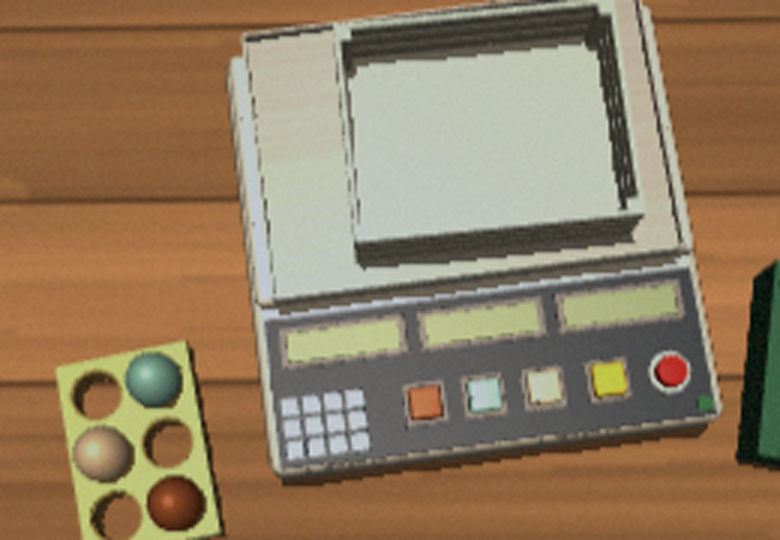

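The top view shows the row from right to left. In full-image pixels: red power (423,204), yellow tare (403,206), cream (382,209), blue (362,212), brown (342,214). The networks missed tare and brown in the top picture, so I'll fit the row from colour centroids.

```bash
cat >> h.py <<'E'
def row(p,guess):
    hsv=cv2.cvtColor(p["color"],cv2.COLOR_RGB2HSV).astype(int); out=[]
    for (u,v),z in zip(guess,(.082,.079,.079,.079,.079)):
        ref=np.median(p["color"][v-1:v+2,u-1:u+2].reshape(-1,3),0)
        w=p["color"][v-9:v+10,u-9:u+10].astype(float); m=(np.abs(w-ref).max(2)<45).astype(np.uint8)
        _,lab,_,_=cv2.connectedComponentsWithStats(m,connectivity=4); m=lab==lab[9,9]
        c=np.argwhere(m).mean(0)[::-1]+[u-9,v-9]; out.append(at_z(p,c,z)); print(m.sum(),c.round(1),out[-1].round(4),at_depth(p,c).round(4))
    return np.array(out)
def todo(goal,th):
    from scipy.spatial.transform import Rotation as R
    s=env.get_state(); r=R.from_rotvec(s["eef_rot"]).as_matrix()
    yaw=th-np.degrees(np.arctan2(r[1,0],r[0,0]))
    print("t",s["time_s"],"tcp",np.round(s["tool_pos"],4),"delta units",np.round(r.T@(np.array(goal)-s["tool_pos"])/.04,3),"yaw units",round(-yaw/5,3))
E
python3 - <<'E'
from h import *
p=env.snapshot("top")
P=row(p,[(423,203),(403,206),(382,209),(362,212),(342,214)])
s=np.array([0,46,92,136,180]) # spacing along the row
A=np.c_[s,np.ones(5)]
print("gaps",np.linalg.norm(np.diff(P[:,:2],axis=0),axis=1).round(4))
q=np.polyfit(P[:,1],P[:,0],1); th=np.degrees(np.arctan(-q[0])); print("theta",th)
todo([P[0][0],P[0][1],.15],th)
E
```

```text
73 [423.9 203. ] [ 0.5614 -0.2115  0.082 ] [ 0.5616 -0.2117  0.0809]
100 [402.7 205.6] [ 0.5563 -0.1658  0.079 ] [ 0.5564 -0.1658  0.0787]
99 [381.1 208.3] [ 0.551  -0.1182  0.079 ] [ 0.5512 -0.1184  0.0777]
92 [361.2 211. ] [ 0.5453 -0.0747  0.079 ] [ 0.5453 -0.0747  0.0787]
92 [341.2 213.5] [ 0.5402 -0.0308  0.079 ] [ 0.5404 -0.0308  0.0778]
gaps [0.046  0.0478 0.0439 0.0442]
theta 6.731289663223809
t 0.95 tcp [ 0.1863 -0.5703  0.2297] delta units [11.699 -5.617  1.991] yaw units 2.272
```

```bash
python3 -m pendant '[{"delta_pos":[0.8,-0.38,0],"yaw":0,"fingers":-1},{"delta_pos":[0.8,-0.38,0],"yaw":0,"fingers":-1},{"delta_pos":[0.8,-0.38,0],"yaw":0.75,"fingers":-1},{"delta_pos":[0.8,-0.38,0],"yaw":0.75,"fingers":-1},{"delta_pos":[0.8,-0.38,0],"yaw":0.77,"fingers":-1}]'
python3 -c "
from h import *; todo([.5614,-.2115,.15],6.73)"
```

```text
time_s: 1.37
tool_pos: [0.3201, -0.4524, 0.2298]
eef_rot: [3.136, 0.179, 0.0]
wrist_force: [0.3, -0.3, 0.0]
opening: 0.0645
grip_force: 0.0
t 1.3667 tcp [ 0.3201 -0.4524  0.2298] delta units [ 6.677 -5.298  1.995] yaw units -0.04
```

```bash
python3 -m pendant '[{"delta_pos":[0.74,-0.58,0],"yaw":0,"fingers":-1},{"delta_pos":[0.74,-0.58,0],"yaw":0,"fingers":-1},{"delta_pos":[0.74,-0.58,0],"yaw":0,"fingers":-1},{"delta_pos":[0.74,-0.58,0],"yaw":0,"fingers":-1},{"delta_pos":[0.74,-0.58,0],"yaw":0,"fingers":-1}]' >/dev/null
python3 -m pendant '[{"delta_pos":[0.74,-0.58,0],"yaw":0,"fingers":-1},{"delta_pos":[0.74,-0.58,0.3],"yaw":0,"fingers":-1},{"delta_pos":[0.74,-0.58,0.3],"yaw":0,"fingers":-1},{"delta_pos":[0.5,-0.4,0.6],"yaw":0,"fingers":-1},{"delta_pos":[0,0,0.7],"yaw":0,"fingers":-1}]' >/dev/null
python3 -m pendant '[{"delta_pos":[0,0,0],"yaw":0,"fingers":-1}]'
python3 - <<'E'
from h import *
todo([.5614,-.2115,.105],6.73)
for n in ("top","scene"):
    p=env.snapshot(n)
    u=(383,203) if n=="top" else (271,141)
    a=p["color"][u[1]-70:u[1]+70,u[0]-80:u[0]+80,::-1]; cv2.imwrite(f"pics/{n}1.png",cv2.resize(a,None,fx=4,fy=4,interpolation=cv2.INTER_CUBIC))
E
```

```text
time_s: 2.28
tool_pos: [0.5484, -0.2202, 0.1473]
eef_rot: [-3.131, -0.189, 0.012]
wrist_force: [-0.8, 0.1, -0.9]
opening: 0.0005
grip_force: 0.0
t 2.2833 tcp [ 0.5484 -0.2202  0.1473] delta units [ 0.356 -0.172  1.056] yaw units 0.036
```

View pics/scene1.png

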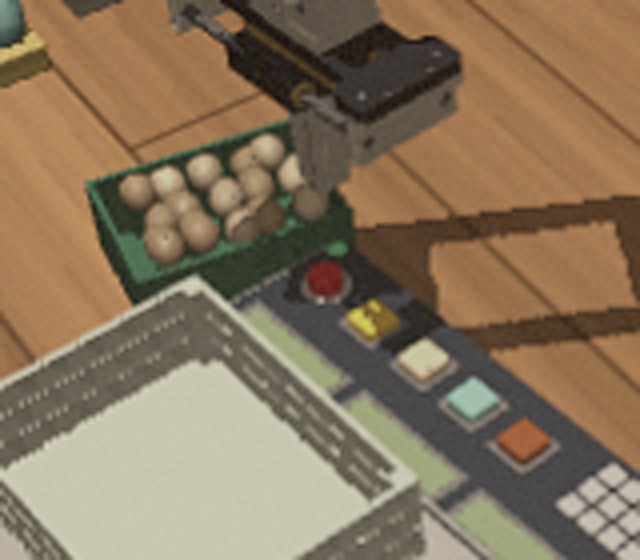

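The scene crop shows the closed fingers above the red button (crop 325,280), short of it towards the robot. I'll correct the position and go to about 12 mm above it.

```bash
python3 -m pendant '[{"delta_pos":[0.35,-0.17,0.4],"yaw":0,"fingers":-1},{"delta_pos":[0,0,0.4],"yaw":0,"fingers":-1},{"delta_pos":[0,0,0.2],"yaw":0,"fingers":-1},{"delta_pos":[0,0,0],"yaw":0,"fingers":-1},{"delta_pos":[0,0,0],"yaw":0,"fingers":-1}]'
python3 -c "
from h import *; todo([.5614,-.2115,.087],6.73)"
```

```text
time_s: 2.8
tool_pos: [0.5637, -0.2159, 0.1149]
eef_rot: [3.136, 0.183, 0.001]
wrist_force: [0.4, 0.6, 0.5]
opening: 0.0001
grip_force: 0.0
t 2.8 tcp [ 0.5637 -0.2159  0.1149] delta units [-0.043 -0.116  0.696] yaw units -0.01
```

```bash
python3 -m pendant '[{"delta_pos":[-0.04,-0.11,0.15],"yaw":0,"fingers":-1},{"delta_pos":[0,0,0.15],"yaw":0,"fingers":-1},{"delta_pos":[0,0,0.15],"yaw":0,"fingers":-1},{"delta_pos":[0,0,0.1],"yaw":0,"fingers":-1},{"delta_pos":[0,0,0],"yaw":0,"fingers":-1}]'
python3 -c "
from h import *; todo([.5614,-.2115,.087],6.73)"
```

```text
time_s: 3.22
tool_pos: [0.5614, -0.2107, 0.0908]
eef_rot: [-3.136, -0.185, 0.001]
wrist_force: [-0.3, -0.1, 0.3]
opening: 0.0004
grip_force: 0.0
t 3.2167 tcp [ 0.5614 -0.2107  0.0908] delta units [-0.003  0.02   0.096] yaw units 0.003
```

```bash
python3 -m pendant '[{"delta_pos":[0,0,0.05],"yaw":0,"fingers":-1},{"delta_pos":[0,0,0.03],"yaw":0,"fingers":-1}]'; python3 -m pendant '[{"delta_pos":[0,0,0.03],"yaw":0,"fingers":-1},{"delta_pos":[0,0,0],"yaw":0,"fingers":-1}]'
```

```text
time_s: 3.38
tool_pos: [0.5616, -0.2108, 0.0887]
eef_rot: [-3.136, -0.185, 0.0]
wrist_force: [-3.1, 0.4, 4.6]
opening: 0.0005
grip_force: 2.5
time_s: 3.55
tool_pos: [0.5616, -0.2107, 0.0874]
eef_rot: [-3.136, -0.185, 0.0]
wrist_force: [-1.4, -0.1, 3.7]
opening: 0.0002
grip_force: 1.5
```

```bash
python3 -m pendant '[{"delta_pos":[0,0,0.04],"yaw":0,"fingers":-1},{"delta_pos":[0,0,0.03],"yaw":0,"fingers":-1}]'; python3 -m pendant '[{"delta_pos":[0,0,0.02],"yaw":0,"fingers":-1},{"delta_pos":[0,0,0],"yaw":0,"fingers":-1}]'
```

```text
time_s: 3.72
tool_pos: [0.5617, -0.2107, 0.0848]
eef_rot: [3.136, 0.185, -0.0]
wrist_force: [-3.1, 1.3, 7.3]
opening: 0.0006
grip_force: 3.2
time_s: 3.88
tool_pos: [0.5617, -0.2108, 0.0842]
eef_rot: [3.136, 0.185, -0.0]
wrist_force: [-3.9, 1.0, 7.4]
opening: 0.0002
grip_force: 3.5
```

```bash
python3 -m pendant '[{"delta_pos":[0,0,-0.5],"yaw":0,"fingers":-1},{"delta_pos":[0,0,-0.3],"yaw":0,"fingers":-1},{"delta_pos":[0,-0.6,0],"yaw":0,"fingers":-1},{"delta_pos":[0,-0.53,0],"yaw":0,"fingers":-1},{"delta_pos":[0,0,0],"yaw":0,"fingers":-1}]'
python3 -m pendant '[{"delta_pos":[0,0,0],"yaw":0,"fingers":-1},{"delta_pos":[0,0,0],"yaw":0,"fingers":-1}]'
python3 - <<'E'
from h import *
todo([.5563,-.1658,.0905],6.73)
p=env.snapshot("scene"); a=p["color"][71:211,191:351,::-1]; cv2.imwrite("pics/scene2.png",cv2.resize(a,None,fx=4,fy=4,interpolation=cv2.INTER_CUBIC))
E
```

```text
time_s: 4.3
tool_pos: [0.5567, -0.1631, 0.1163]
eef_rot: [-3.135, -0.187, -0.002]
wrist_force: [-0.7, -0.6, -0.8]
opening: 0.0003
grip_force: 0.0
time_s: 4.47
tool_pos: [0.5567, -0.1663, 0.116]
eef_rot: [3.135, 0.185, 0.001]
wrist_force: [0.3, -0.4, -0.3]
opening: 0.0002
grip_force: 0.0
t 4.4667 tcp [ 0.5567 -0.1663  0.116 ] delta units [-0.01  -0.015  0.637] yaw units 0.008
```

View pics/scene2.png

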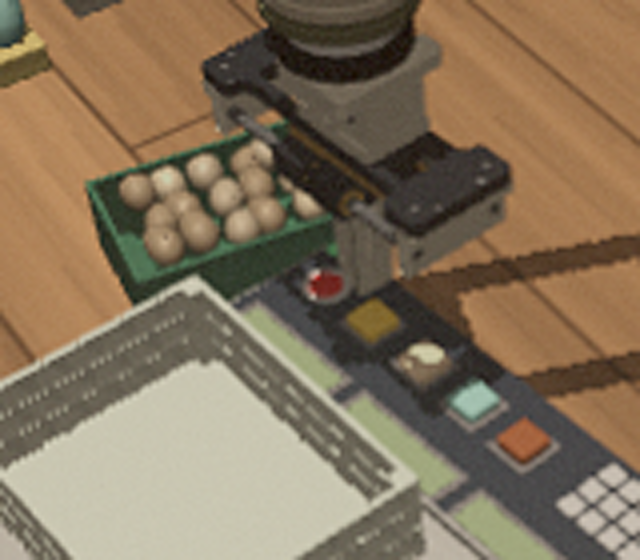

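The red button (crop 325,285) now sits down in its ring, and the fingers are right above the tare key (crop 372,320). Next I'll press the tare key.

```bash
python3 -m pendant '[{"delta_pos":[0,0,0.3],"yaw":0,"fingers":-1},{"delta_pos":[0,0,0.25],"yaw":0,"fingers":-1},{"delta_pos":[0,0,0.07],"yaw":0,"fingers":-1},{"delta_pos":[0,0,0.05],"yaw":0,"fingers":-1},{"delta_pos":[0,0,0],"yaw":0,"fingers":-1}]'; python3 -m pendant '[{"delta_pos":[0,0,0.05],"yaw":0,"fingers":-1},{"delta_pos":[0,0,0],"yaw":0,"fingers":-1}]'
```

```text
time_s: 4.93
tool_pos: [0.5554, -0.166, 0.0879]
eef_rot: [-3.136, -0.184, 0.004]
wrist_force: [-3.2, -0.1, 4.5]
opening: 0.0004
grip_force: 2.0
time_s: 5.1
tool_pos: [0.5563, -0.1661, 0.0869]
eef_rot: [3.136, 0.185, -0.001]
wrist_force: [-4.2, -0.1, 4.2]
opening: 0.0005
grip_force: 2.5
```

```bash
python3 -m pendant '[{"delta_pos":[0,0,0.05],"yaw":0,"fingers":-1},{"delta_pos":[0,0,0],"yaw":0,"fingers":-1},{"delta_pos":[0,0,0],"yaw":0,"fingers":-1}]'
```

```text
time_s: 5.35
tool_pos: [0.5565, -0.1661, 0.0855]
eef_rot: [3.136, 0.185, 0.0]
wrist_force: [-3.7, -0.9, 6.7]
opening: 0.0002
grip_force: 3.3
```

```bash
python3 -m pendant '[{"delta_pos":[0,0,0.02],"yaw":0,"fingers":-1},{"delta_pos":[0,0,0],"yaw":0,"fingers":-1}]'; python3 -m pendant '[{"delta_pos":[0,0,-0.5],"yaw":0,"fingers":-1},{"delta_pos":[0,0,-0.35],"yaw":0,"fingers":-1},{"delta_pos":[0,-0.8,0],"yaw":0,"fingers":-1},{"delta_pos":[0,-0.9,0],"yaw":0,"fingers":-1},{"delta_pos":[0,-0.9,0],"yaw":0,"fingers":-1}]' >/dev/null
python3 -m pendant '[{"delta_pos":[0,-0.8,0],"yaw":0,"fingers":-1},{"delta_pos":[0,0,0],"yaw":0,"fingers":-1},{"delta_pos":[0,0,0],"yaw":0,"fingers":-1},{"delta_pos":[0,0,0],"yaw":0,"fingers":-1}]'
python3 - <<'E'
from h import *
todo([.5402,-.0308,.0905],6.73)
p=env.snapshot("scene"); a=p["color"][91:231,221:381,::-1]; cv2.imwrite("pics/scene3.png",cv2.resize(a,None,fx=4,fy=4,interpolation=cv2.INTER_CUBIC))
E
```

```text
time_s: 5.52
tool_pos: [0.5565, -0.1661, 0.0848]
eef_rot: [3.136, 0.185, 0.001]
wrist_force: [-5.3, 0.3, 6.8]
opening: 0.0003
grip_force: 3.7
time_s: 6.27
tool_pos: [0.5408, -0.031, 0.1182]
eef_rot: [3.136, 0.186, 0.001]
wrist_force: [0.6, -0.9, 0.5]
opening: 0.0005
grip_force: 0.0
t 6.2667 tcp [ 0.5408 -0.031   0.1182] delta units [-0.015 -0.007  0.692] yaw units 0.013
```

View pics/scene3.png

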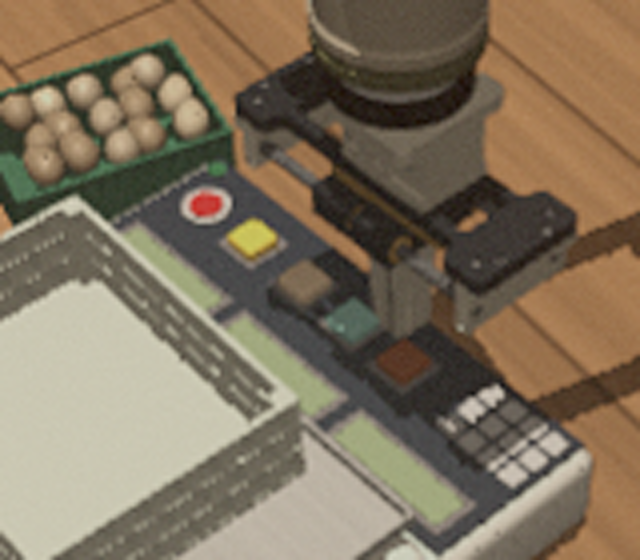

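The red button is in (205,205), the tare key is up again (250,240), and the fingers are above the brown key (405,360). Next I'll press brown the same way.

```bash
python3 -m pendant '[{"delta_pos":[0,0,0.35],"yaw":0,"fingers":-1},{"delta_pos":[0,0,0.25],"yaw":0,"fingers":-1},{"delta_pos":[0,0,0.07],"yaw":0,"fingers":-1},{"delta_pos":[0,0,0.05],"yaw":0,"fingers":-1},{"delta_pos":[0,0,0],"yaw":0,"fingers":-1}]'; python3 -m pendant '[{"delta_pos":[0,0,0.05],"yaw":0,"fingers":-1},{"delta_pos":[0,0,0.04],"yaw":0,"fingers":-1},{"delta_pos":[0,0,0],"yaw":0,"fingers":-1},{"delta_pos":[0,0,0],"yaw":0,"fingers":-1}]'
```

```text
time_s: 6.73
tool_pos: [0.5399, -0.0316, 0.0888]
eef_rot: [3.136, 0.183, -0.002]
wrist_force: [-3.0, -1.1, 2.8]
opening: 0.0002
grip_force: 1.5
time_s: 7.07
tool_pos: [0.5408, -0.0313, 0.0863]
eef_rot: [3.135, 0.185, 0.001]
wrist_force: [-3.6, -3.8, 5.1]
opening: 0.0005
grip_force: 2.8
```

```bash
python3 -m pendant '[{"delta_pos":[0,0,0.04],"yaw":0,"fingers":-1},{"delta_pos":[0,0,0],"yaw":0,"fingers":-1},{"delta_pos":[0,0,0],"yaw":0,"fingers":-1}]'; python3 -m pendant '[{"delta_pos":[0,0,-0.5],"yaw":0,"fingers":-1},{"delta_pos":[0,0,-0.8],"yaw":0,"fingers":-1},{"delta_pos":[0,0,-0.8],"yaw":0,"fingers":-1},{"delta_pos":[-0.5,0,-0.6],"yaw":0,"fingers":-1},{"delta_pos":[-0.8,0,0],"yaw":0,"fingers":-1}]'; python3 -m pendant '[{"delta_pos":[-0.8,0,0],"yaw":0,"fingers":-1},{"delta_pos":[-0.5,0,0],"yaw":0,"fingers":-1},{"delta_pos":[0,0,0],"yaw":0,"fingers":-1},{"delta_pos":[0,0,0],"yaw":0,"fingers":-1},{"delta_pos":[0,0,0],"yaw":0,"fingers":-1}]'
python3 - <<'E'
from h import *
p=env.snapshot("scene"); a=p["color"][91:231,221:381,::-1]; cv2.imwrite("pics/scene4.png",cv2.resize(a,None,fx=4,fy=4,interpolation=cv2.INTER_CUBIC))
E
```

```text
time_s: 7.32
tool_pos: [0.5408, -0.0312, 0.0849]
eef_rot: [3.135, 0.185, 0.001]
wrist_force: [-3.7, -2.3, 7.7]
opening: 0.0009
grip_force: 3.6
time_s: 7.73
tool_pos: [0.4931, -0.0371, 0.1986]
eef_rot: [3.134, 0.186, 0.017]
wrist_force: [-0.6, -1.2, 0.5]
opening: 0.0006
grip_force: 0.0
time_s: 8.15
tool_pos: [0.4379, -0.0429, 0.1925]
eef_rot: [3.136, 0.185, 0.003]
wrist_force: [-0.7, 0.1, 0.8]
opening: 0.0003
grip_force: 0.0
```

View pics/scene4.png

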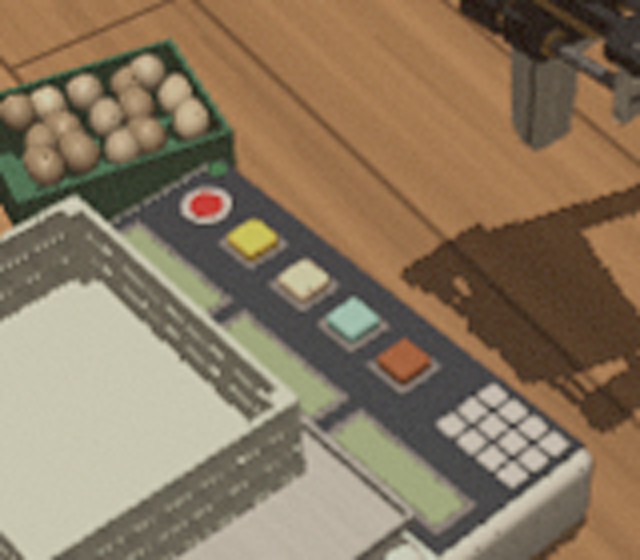

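The power button is in (205,205), all four keys are up, the basket has not moved, and the arm is clear. I'm handing in.

```bash
python3 -c "
from station import env; print(env.hand_in())"
```

```text
the job is handed in; nothing more can be done
None
```

I pressed the power button in, tapped tare and then brown, and handed the job in at about 8 s; the last picture showed power in, all keys up and the basket unmoved, but the hand-in returned no verdict.

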